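# Hold the hidden jaw bolt of the block-cutting vise

## Robot

A 7-joint arm with a two-finger parallel gripper is mounted at the origin on the work surface. World frame = base frame: x ahead of the robot, y to its left, z up, the work surface at z = 0. Lengths are in m, angles in rad, forces in N, time in s.
With the tool pointing down it reaches from about 0.425 to 0.925 m from the base axis. Payload 6.8 kg.
Tool frame: the origin (TCP) lies midway between the tips of the shut fingers; the grasp point (between the pads) lies 19 mm behind it; z points along the fingers, y is the line along which they close (so a half turn about z gives the same grasp; the last joint's range is limited). The gripper opens to 88 mm and grips with 3 to 60 N. Pads are 20 mm wide; open, the fingers measure 115 mm over their backs; the gripper's body (75 mm by 178 mm) begins 61 mm behind the grasp point.
Start: joints at [-1.309, 0.477, 0.022, 1.555, -0.011, 1.109, -0.083], TCP at [0.244, 0.629, 0.223] pointing down, gripper open.
Joint ranges: [-2.96, 2.96], [-0.34, 2.1], [-1.41, 1.46], [0.24, 2.44], [-1.37, 4.51], [0.17, 1.92], [-2.96, 2.96]. Speed limits (rad/s): [2.39, 2.39, 3.14, 3.14, 3.14, 3.14, 3.14].

## Interface

Orientations are given as a unit quaternion [w, x, y, z].
In Python, from rig import state, eyes, job gives the robot as it stands. The module is installed in compiled form; this text tells all that it offers.
- The arm moves only by the tool move_arm, never from a script. Its argument "increments" is a list that holds one entry, the list of rows, each a list of 7 numbers: the shift along the tool's x, y, z in mm, then the turn, a rotation vector about the tool's x, y, z in degrees, then the opening, from 0 (shut) to 1 (fully open). A call has 1 to 20 rows; each row shifts and turns the commanded pose from where the row before left it, along the tool's axes as they then stand; what a row does not reach is not made up. A row lasts 1/12 s, in which the tool goes at most 41.7 mm and 7.16 degrees, less where a joint would pass 70% of its speed; a pose out of reach is approached as far as the arm can. A call is refused whole if a number of a shift passes 41.7 or a number of a turn 7.16, either way. A call with a gripper value outside its range is refused whole. The fingers move at their own pace and stop on an object; "newtons" is the grip in N (left out, the last holds). Time passes only in rows, so rows that do not move let the fingers close. It gives the time, the measured TCP pose, the force, the opening and the grip force at its end, in the units of the state.
- state(): the state, without advancing time (a new reading comes with each control period).
- eyes.capture(name): name is "scene" or "top" or "wrist"; returns a dict with "image" (420x560x3 uint8, red, green, blue), "range_z" (420x560 float32, m along the optical axis (not along the pixel's ray), 0 where there is no reading), "vertical_fov" (degrees; the focal length in pixels is half the picture's height over the tangent of half this angle, whatever the lens; pixels are square), "cx", "cy" (the principal point, pixels), "k1" (the pictures are not rectified: a ray, as slopes to the right and down, at radius r is drawn at 1 + k1 r^2 times it, then the intrinsics apply), "cam_to_world" (4x4, takes a point from camera to world coordinates); the wrist camera has in their place "tool_from_camera" (4x4, takes a point from camera to tool coordinates, whose origin is the TCP and whose axes are the flange's). Camera axes: x right, y down, z forward; pixel columns grow to the right and rows downward; lengths in m; the calibration is good to about 2 mm. A picture is of the moment at which its call begins: read the wrist's pose just before it.
- job.hand_in(): hands the job in; it is judged then, once.
The state is a dict: "time_s": time; "joint_pos": joint angles; "dq": joint speeds; "joint_torque": joint torques, N m; "tcp_pos": TCP position; "eef_rot": TCP orientation; "wrist_force": force on the tool from outside, world axes, zero at the start; "wrist_torque": the same for the moment, N m; "finger_gap": finger opening in m; "gripper_force": force on a finger pad.
Only numpy, scipy, OpenCV 4.12 (cv2) and the standard library are available. Lean on these libraries where they do the work, as an engineer would, in place of code of your own. Each camera call takes 0.05 s, during which the arm holds its last target. There are 200 camera calls.

## Task

I want to take the worn wooden liner off the fixed jaw of the vise: slide the moving jaw with the black grip fully open, lift the finished printing block out and stand it upright in the middle of the cork board. Then reach down into the channel bracket behind the fixed jaw, grip the hidden bolt head firmly from both sides without turning it, and finish while still holding it, so that it cannot turn when I undo the nut from the jaw side. Leave the pen jar, paint box and gouge where they are.

Things in the scene. Friction and masses are not known exactly. Their poses are not given: they have to be found in the camera images.
- vise: Green block-cutting vise screwed to the desk (fixed). Base 110 (x) x 300 (y) x 18 mm high; origin at the centre of its underside, z up. Its +y runs along the slide from the moving jaw to the fixed jaw. A steel bed (top at z 30 mm) carries the block. The fixed jaw's wooden liner is 10 mm thick, 100 mm wide, its face at y 65 mm, top at z 84 mm.
- channel (a point): Middle of the mouth of the fixed jaw's bracket, a steel U-channel 100 mm long in vise x, open upward and at both ends: at vise y 103, z 84 mm. Its two upright webs, 6 mm thick and 84 mm above the desk, leave a 44 mm gap (vise y 81 to 125 mm); its floor is 24 mm above the desk. The bolt runs along y through the front web; its nut is in the liner's face.
- jaw (a joint): Opening of the moving quick-action jaw in m: about 0 = closed on the block, 0.060 = fully open (stop). It slides along the vise's -y as it opens. It needs a steady pull of about 7 N and stays where it is left.
- jaw_grip (a point): Centre of the moving jaw's upright round black pull grip, 26 mm in diameter, 48 mm tall (this point is 24 mm below its top, 82 mm above the desk). It moves with the jaw; closed, it is at vise y -50 mm. The jaw's wooden face is 69 mm from it towards +y; the jaw is 90 mm wide, its top 84 mm above the desk.
- block: Finished printing block of dark wood, its grey top carved with a blue leaf: 60 (x) x 46 (y) x 72 mm high, about 150 g. Origin at the centre of its underside, z up. It starts standing on the vise bed, 30 mm above the desk, held between the jaws on its 46 mm width, top 18 mm above the jaws; its two end faces (60 mm apart in x) are free.
- board: Cork board lying fixed on the desk, 140 x 140 x 6 mm; origin at the centre of its underside. The block is stood here.
- bolt_head (a point): Centre of the hidden hex bolt head (brass-coloured, 19 mm across flats, 22 mm across corners, 10 mm thick along vise y): vise x 0, y 94, z 60 mm, 24 mm below the webs' tops, 36 mm above the channel floor. A round 16 mm sleeve, 8 mm long, lies between head and front web; from the head's rear face to the rear web are 26 mm. bolt_c1, bolt_c2: its halves towards vise +x, -x.
- bolt (a joint): Bolt angle in rad, right-handed about vise +y, within 0.4 of 0 at the start. At 0 two opposed flats face vise +x and -x, so a gripper pointing straight down and closing along x meets them squarely; at another angle, one leaned about the bolt's axis by as much does. The bolt turns easily (about 0.04 N m) if pushed off its axis.
- bolt_mark (a point): The corner of the hex head that is painted with a red line, 11 mm from the bolt's axis, the uppermost corner at joint value 0 (straight above the axis), halfway along the head. It shows whether the bolt has turned.
- pen_jar: Bystander: glass jar with pens, 80 mm wide, about 160 mm tall. Origin at the centre of its underside.
- paint_tin: Bystander: open white watercolour box, 110 x 210 x 20 mm with a raised lid 115 mm high. Origin at the centre of its underside.
- gouge: Bystander: small carving gouge with a pear-shaped wooden handle, 140 mm long along its x, 26 mm thick. Origin under its middle, on the desk.

How it is judged:
By the outcome, as a careful person would: the job done as asked, in the order asked, and still so for the second after the job is handed in, while the arm keeps its last pose, push and grip.
It also fails if it takes over 56 s, if anything falls off the work surface, if the arm or the gripper's body presses on something with over 40 N, if the wrist force passes 120 N, or if a joint passes its speed limit or range.

## Working session

There is one attempt and no reset: what is moved stays moved. The work goes in short steps, Python scripts to look and compute and a tool call to move; the robot and the scene stay as the last step left them, time stands still between calls to the robot, and variables do not carry over. Pictures are saved under pics/ and viewed, at most 10 in all, crops included, and the job is handed in when it is done.

Besides the shell and the picture viewer there is one more tool, called by a JSON object that holds its "fn" and its "kwargs", one argument or row to a line. move_arm: Moves the arm, as the interface text tells. Its arguments: {"type":"object","properties":{"increments":{"type":"array"},"newtons":{"type":"number"}},"required":["increments"]}

```bash
mkdir -p pics; cat > h.py <<'E'
import numpy as np, cv2
from rig import state, eyes, job
from scipy.spatial.transform import Rotation as R
def T_tool(s):
    T=np.eye(4); q=s["eef_rot"]; T[:3,:3]=R.from_quat([q[1],q[2],q[3],q[0]]).as_matrix(); T[:3,3]=s["tcp_pos"]; return T
def cap(n):
    s=state(); c=eyes.capture(n)
    c["T"]=np.array(c["cam_to_world"]) if n!="wrist" else T_tool(s)@np.array(c["tool_from_camera"])
    h=c["image"].shape[0]; f=h/2/np.tan(np.radians(c["vertical_fov"])/2)
    c["K"]=np.array([[f,0,c["cx"]],[0,f,c["cy"]],[0,0,1]]); return c
def slopes(c,uv):
    uv=np.asarray(uv,float).reshape(-1,1,2)
    return cv2.undistortPoints(uv,c["K"],np.array([c["k1"],0,0,0,0.]),None,None).reshape(-1,2)
def plane(c,uv,z):
    s=slopes(c,uv); d=np.c_[s,np.ones(len(s))]@c["T"][:3,:3].T; o=c["T"][:3,3]
    return o+d*((z-o[2])/d[:,2])[:,None]
def proj(c,P):
    P=np.atleast_2d(P); p=(P-c["T"][:3,3])@c["T"][:3,:3]
    return cv2.projectPoints(p,np.zeros(3),np.zeros(3),c["K"],np.array([c["k1"],0,0,0,0.]))[0].reshape(-1,2)
def cloud(c):
    h,w=c["range_z"].shape; u,v=np.meshgrid(np.arange(w),np.arange(h))
    s=slopes(c,np.c_[u.ravel(),v.ravel()]); z=c["range_z"].ravel()[:,None]
    P=np.c_[s*z,z]@c["T"][:3,:3].T+c["T"][:3,3]; P[z[:,0]==0]=np.nan
    return P.reshape(h,w,3)
def save(c,n): cv2.imwrite(f"pics/{n}.png",c["image"][...,::-1])
E
python3 - <<'E'
from h import *
for n in ("scene","top"):
    c=cap(n); save(c,n); print(n,c["T"].round(3).tolist(),c["vertical_fov"],c["k1"],(c["range_z"]>0).mean())
print(state())
E
```

```text
scene [[0.425, 0.718, -0.552, 1.063], [0.905, -0.347, 0.245, -0.164], [-0.016, -0.603, -0.797, 0.741], [0.0, 0.0, 0.0, 1.0]] 56.70149043410368 0.030077592240317145 0.996016156462585
top [[0.007, -0.983, 0.183, 0.401], [-1.0, -0.006, 0.002, 0.053], [-0.001, -0.184, -0.983, 1.2], [0.0, 0.0, 0.0, 1.0]] 55.682176429387425 -0.09282332065087731 0.9958418367346938
{'time_s': 0.1, 'joint_pos': array([-1.30908114,  0.47768794,  0.02232299,  1.55630343, -0.01147371,
        1.10932173, -0.08310496]), 'dq': array([ 0.00068211, -0.00198135,  0.00071486, -0.00121379,  0.0025842 ,
       -0.00018326,  0.00104159]), 'joint_torque': array([ 4.26204366e-03, -5.84094250e+01,  1.53981965e+00, -2.73314309e+01,
       -5.42195281e-02,  1.30236274e-02,  8.84732594e-05]), 'tcp_pos': array([0.24378851, 0.62887173, 0.22181912]), 'eef_rot': array([-8.26480146e-05,  1.83833638e-01,  9.82957049e-01, -7.91912876e-04]), 'wrist_force': array([-0.6897983 , -0.52738738, -0.39571288]), 'wrist_torque': array([ 0.0397266 , -0.0159357 ,  0.02891274]), 'gripper_force': 0.0, 'finger_gap': 0.08755340170614259}
```

View pics/top.png

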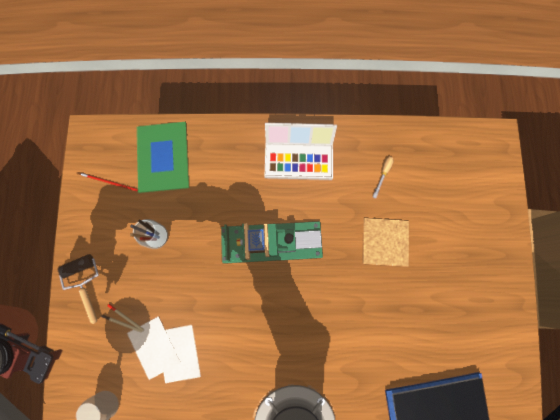

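View pics/scene.png

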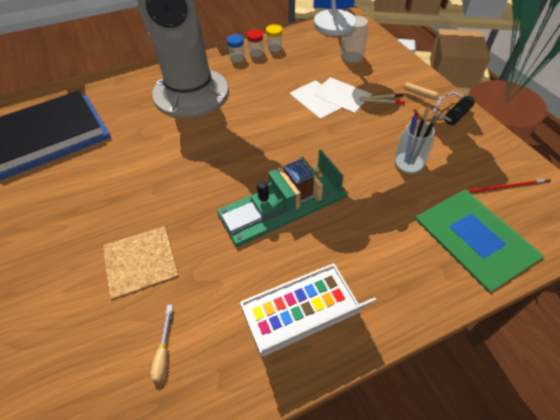

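The top view shows the vise (222–322, 221–262), with the fixed jaw at the left, block near (258,239), and black grip at (289,239). The board is at (386,242), the jar at (149,234), the paint box at (299,152), and the gouge at (384,176). The scene view agrees.

```bash
cat > m.py <<'E'
from h import *
def rect(P2):
    r=cv2.minAreaRect((P2*1000).astype(np.float32)); return np.round(r[0],1),np.round(r[1],1),round(r[2],2)
for n,box in (("top",(205,335,205,275)),("scene",(205,360,140,250))):
    c=cap(n); P=cloud(c); hsv=cv2.cvtColor(c["image"],cv2.COLOR_RGB2HSV)
    m=np.zeros(P.shape[:2],bool); m[box[2]:box[3],box[0]:box[1]]=True
    z=P[...,2]
    H,S,V=cv2.split(hsv)
    g=m&(H>50)&(H<95)&(S>60)
    b=g&(abs(z-.018)<.008)
    print(n,"base pts",b.sum(),rect(P[b][:,:2]), "z",np.median(z[b]))
    web=m&(abs(z-.084)<.006); print("z84",web.sum(),rect(P[web][:,:2]))
    bt=m&(abs(z-.102)<.005); print("z~102-106 pts",bt.sum(),rect(P[bt][:,:2]),np.median(P[bt],0).round(4))
    lab=cv2.connectedComponentsWithStats(bt.astype(np.uint8))
    for i in range(1,lab[0]):
        if lab[2][i,4]>15:
            q=P[lab[1]==i]; print("   cc",lab[2][i],q.mean(0).round(4),rect(q[:,:2]))
    bx=(345,430,200,285) if n=="top" else (90,190,215,305)
    m2=np.zeros_like(m); m2[bx[2]:bx[3],bx[0]:bx[1]]=True
    k=m2&(z>.003)&(z<.012)&(H>10)&(H<25)&(V>140)
    k=cv2.morphologyEx(k.astype(np.uint8),cv2.MORPH_OPEN,np.ones((3,3)))>0
    print("board",k.sum(),rect(P[k][:,:2]),np.median(z[k]))
    cr=c["image"][box[2]:box[3],box[0]:box[1]]
    cv2.imwrite(f"pics/crop_{n}.png",cv2.resize(cr,None,fx=4 if n=="scene" else 5,fy=4 if n=="scene" else 5,interpolation=cv2.INTER_CUBIC)[...,::-1])
a=cv2.imread("pics/crop_top.png");b=cv2.imread("pics/crop_scene.png")
a=cv2.resize(a,(420,226));b=cv2.resize(b,(480,340));o=np.zeros((570,480,3),np.uint8);o[:226,:420]=a;o[226:566]=b;cv2.imwrite("pics/crops.png",o)
E
python3 m.py
```

```text
top base pts 1255 (array([529.7,  71.9]), array([108.5, 295.2]), 3.55) z 0.018991764794301647
z84 674 (array([527.6, 115. ]), array([ 99.7, 177. ]), 3.43)
z~102-106 pts 409 (array([527.4,  73.6]), array([ 59.4, 128. ]), 1.03) [0.528  0.1098 0.1019]
   cc [247 229  18  22 355] [0.5261 0.1135 0.1018] (array([526.3, 113.7]), array([60.7, 45.6]), 4.45)
   cc [284 233  10  10  54] [0.5321 0.0227 0.1034] (array([532.8,  22.3]), array([23.6, 23.2]), 63.51)
board 1500 (array([ 533.5, -276. ]), array([138.5, 140.2]), 87.14) 0.00623191969560577
scene base pts 1604 (array([530.7,  69.5]), array([111.6, 296.4]), 3.53) z 0.01734183644037851
z84 881 (array([527.7, 104.7]), array([100.7, 193.7]), 4.1)
z~102-106 pts 510 (array([528.2,  71.6]), array([ 61.9, 128.2]), 2.56) [0.5312 0.107  0.1007]
   cc [283 159  31  25 422] [0.5278 0.1117 0.1005] (array([526.3, 112.3]), array([61.9, 46.9]), 2.93)
   cc [257 181  11  10  88] [0.5361 0.0198 0.1031] (array([534.4,  20.5]), array([21.9, 24.3]), 66.25)
board 3445 (array([ 533.1, -276.8]), array([140.1, 141. ]), 86.66) 0.005702166852688428
```

View pics/crops.png

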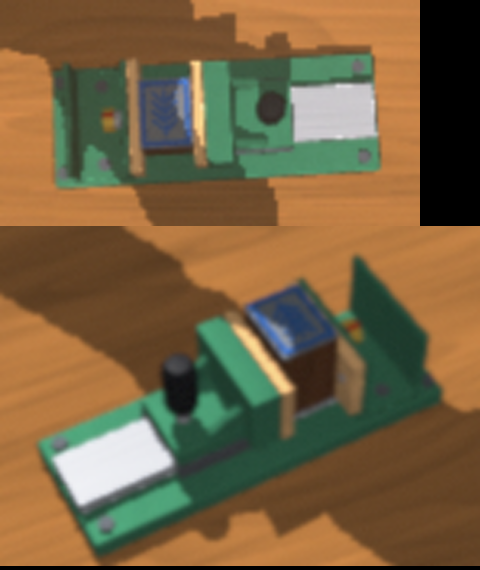

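The crops show the vise clearly: grip at (270,107), leaf-topped block at (165,112) and brass head at (110,120) in the channel. The measurements agree: vise centre about (530, 71) mm with yaw about 3.6°, block at (527,113), grip at (533,21) and board at (533,-276).

```bash
cat >> h.py <<'E'
YAW=3.6; VC=np.array([.530,.0708])
def vise(x,y,z):
    a=np.radians(YAW); return np.array([VC[0]+x*np.cos(a)-y*np.sin(a),VC[1]+x*np.sin(a)+y*np.cos(a),z])
def Rdown(lean=0):  # tool y along vise x, z down; leaned about vise +y by lean (deg)
    Z=R.from_euler('z',YAW,degrees=True)
    return Z*R.from_euler('y',lean,degrees=True)*R.from_matrix(np.array([[0,1,0],[1,0,0],[0,0,-1.]]).T)
def plan(p,n,lean=0,start=None,Rt=None):
    s=state(); T=T_tool(s); Rc=R.from_matrix(T[:3,:3]); p0=T[:3,3] if start is None else np.array(start)
    Rt=Rdown(lean) if Rt is None else Rt; rv=(Rc.inv()*Rt).as_rotvec(degrees=True)/n
    d=(np.array(p)-p0)/n*1000
    for i in range(n):
        Ri=Rc*R.from_rotvec(rv*i,degrees=True); print(Ri.inv().apply(d).round(1).tolist(),rv.round(2).tolist())
        if np.abs(rv).max()<.3: print("same x",n); break
E
python3 - <<'E'
from h import *
p=state()["tcp_pos"]; t=vise(0,-50,0.22)
print(t,Rdown().as_matrix().round(3)); plan(t,17,start=[p[0],p[1],.32])
c=cap("top"); P=cloud(c); print("jar top",np.nanmax(P[200:260,125:175,2]), P[225:245,140:160].reshape(-1,3).mean(0))
E
```

```text
[  3.66952598 -49.83053642   0.22      ] [[-0.063  0.998  0.   ]
 [ 0.998  0.063  0.   ]
 [ 0.     0.    -1.   ]]
[-1260.8, -2694.7, 8.9] [-0.0, 0.0, 3.84]
[-1438.3, -2604.3, 8.7] [-0.0, 0.0, 3.84]
[-1609.3, -2502.2, 8.5] [-0.0, 0.0, 3.84]
[-1773.0, -2389.0, 8.3] [-0.0, 0.0, 3.84]
[-1928.9, -2265.0, 8.1] [-0.0, 0.0, 3.84]
[-2076.1, -2130.9, 7.9] [-0.0, 0.0, 3.84]
[-2214.0, -1987.2, 7.7] [-0.0, 0.0, 3.84]
[-2342.0, -1834.7, 7.5] [-0.0, 0.0, 3.84]
[-2459.5, -1673.9, 7.3] [-0.0, 0.0, 3.84]
[-2565.9, -1505.6, 7.1] [-0.0, 0.0, 3.84]
[-2660.9, -1330.6, 7.0] [-0.0, 0.0, 3.84]
[-2744.0, -1149.6, 6.8] [-0.0, 0.0, 3.84]
[-2814.7, -963.4, 6.6] [-0.0, 0.0, 3.84]
[-2872.9, -773.0, 6.4] [-0.0, 0.0, 3.84]
[-2918.1, -579.1, 6.3] [-0.0, 0.0, 3.84]
[-2950.3, -382.5, 6.1] [-0.0, 0.0, 3.84]
[-2969.3, -184.3, 6.0] [-0.0, 0.0, 3.84]
jar top 0.16542307744832252 [0.53949502 0.41640718 0.09007477]
```

```bash
sed -i 's/^    a=np.radians(YAW); return/    x,y,z=x\/1000,y\/1000,z\/1000; a=np.radians(YAW); return/' h.py; python3 - <<'E'
from h import *
p=state()["tcp_pos"]; t=vise(0,-50,220)
print(t); plan(t,17,start=[p[0],p[1],.32])
E
```

```text
[0.53313953 0.02089866 0.22      ]
[-28.8, -27.2, 5.9] [-0.0, 0.0, 3.84]
[-30.6, -25.2, 5.9] [-0.0, 0.0, 3.84]
[-32.2, -23.1, 5.9] [-0.0, 0.0, 3.84]
[-33.6, -20.9, 5.9] [-0.0, 0.0, 3.84]
[-35.0, -18.6, 5.9] [-0.0, 0.0, 3.84]
[-36.1, -16.2, 5.9] [-0.0, 0.0, 3.84]
[-37.1, -13.8, 5.9] [-0.0, 0.0, 3.84]
[-38.0, -11.3, 5.9] [-0.0, 0.0, 3.84]
[-38.7, -8.7, 5.9] [-0.0, 0.0, 3.84]
[-39.1, -6.1, 5.9] [-0.0, 0.0, 3.84]
[-39.5, -3.5, 5.9] [-0.0, 0.0, 3.84]
[-39.6, -0.8, 5.9] [-0.0, 0.0, 3.84]
[-39.6, 1.8, 5.9] [-0.0, 0.0, 3.84]
[-39.4, 4.5, 5.9] [-0.0, 0.0, 3.84]
[-39.0, 7.1, 5.9] [-0.0, 0.0, 3.84]
[-38.4, 9.7, 5.9] [-0.0, 0.0, 3.84]
[-37.7, 12.2, 5.9] [-0.0, 0.0, 3.84]
```

{"fn": "move_arm", "kwargs": {
  "increments": [
    [[0,0,-33,0,0,0,1],[0,0,-33,0,0,0,1],[0,0,-33,0,0,0,1],[-29,-27,6,0,0,3.84,1],[-30.5,-25,6,0,0,3.84,1],[-32,-23,6,0,0,3.84,1],[-33.5,-21,6,0,0,3.84,1],[-35,-18.5,6,0,0,3.84,1],[-36,-16,6,0,0,3.84,1],[-37,-14,6,0,0,3.84,1],[-38,-11.5,6,0,0,3.84,1],[-38.5,-8.5,6,0,0,3.84,1],[-39,-6,6,0,0,3.84,1],[-39.5,-3.5,6,0,0,3.84,1],[-39.5,-1,6,0,0,3.84,1],[-39.5,2,6,0,0,3.84,1],[-39.5,4.5,6,0,0,3.84,1],[-39,7,6,0,0,3.84,1],[-38.5,9.5,6,0,0,3.84,1],[-37.5,12,6,0,0,3.84,1]]
  ],
  "newtons": 40
}}

```text
time_s: 1.92
tcp_pos: [0.5327, 0.0202, 0.2197]
eef_rot: [0.0, 0.686, 0.728, 0.0]
wrist_force: [1.0, 0.8, 0.5]
finger_gap: 0.0877
gripper_force: 0.0
```

```bash
python3 - <<'E'
from h import *
plan(vise(0,-50,71),10)
c=cap("wrist"); save(c,"w1"); P=cloud(c)
hsv=cv2.cvtColor(c["image"],cv2.COLOR_RGB2HSV); V=hsv[...,2]
z=P[...,2]; m=(abs(z-.106)<.005)&(V<70)
n,l,st,ce=cv2.connectedComponentsWithStats(m.astype(np.uint8))
for i in range(1,n):
    if st[i,4]>60: print(st[i],P[l==i].mean(0).round(4),np.median(P[l==i],0).round(4))
print("exp",vise(0,-50,106),proj(c,vise(0,-50,106)))
E
```

```text
[0.1, 0.0, 14.9] [0.0, -0.0, -0.02]
same x 10
[266 197  24  23 404] [0.5332 0.0212 0.1041] [0.5332 0.0212 0.1043]
exp [0.53313953 0.02089866 0.106     ] [[277.68933772 209.26518849]]
```

View pics/w1.png

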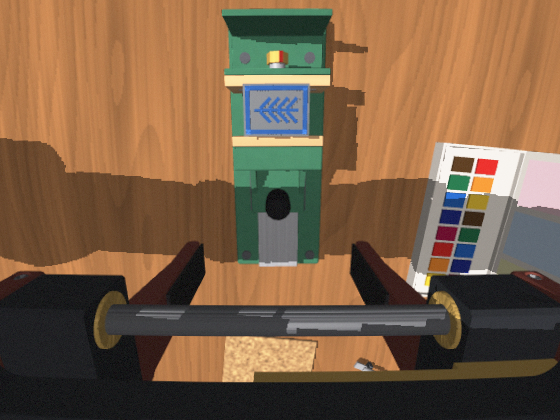

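The wrist view shows the grip at (277,205), the block at (277,110) and the brass head at (277,58). The grip is within 0.5 mm of where I expected it.

{"fn": "move_arm", "kwargs": {
  "increments": [
    [[0.5,0,30,0,0,0,1],[0,0,30,0,0,0,1],[0,0,30,0,0,0,0.8],[0,0,30,0,0,0,0.8],[0,0,29,0,0,0,0.6],[0,0,0,0,0,0,0],[0,0,0,0,0,0,0],[0,0,0,0,0,0,0],[0,0,0,0,0,0,0],[0,0,0,0,0,0,0],[0,0,0,0,0,0,0],[0,0,0,0,0,0,0],[0,0,0,0,0,0,0],[0,0,0,0,0,0,0]]
  ],
  "newtons": 45
}}

```text
time_s: 3.13
tcp_pos: [0.5331, 0.0228, 0.0717]
eef_rot: [0.0, 0.685, 0.729, 0.001]
wrist_force: [0.1, 1.0, 7.7]
finger_gap: 0.0252
gripper_force: 45.0
```

{"fn": "move_arm", "kwargs": {
  "increments": [
    [[-3,0,0,0,0,0,0],[-5,0,0,0,0,0,0],[-5,0,0,0,0,0,0],[-5,0,0,0,0,0,0],[-5,0,0,0,0,0,0],[-5,0,0,0,0,0,0],[-5,0,0,0,0,0,0],[-5,0,0,0,0,0,0],[-5,0,0,0,0,0,0],[-5,0,0,0,0,0,0],[-5,0,0,0,0,0,0],[-4,0,0,0,0,0,0],[-3,0,0,0,0,0,0],[-2,0,0,0,0,0,0],[0,0,0,0,0,0,0]]
  ]
}}

```text
time_s: 4.38
tcp_pos: [0.5368, -0.0372, 0.0716]
eef_rot: [-0.001, 0.685, 0.729, 0.002]
wrist_force: [-1.8, 6.8, 9.1]
finger_gap: 0.0252
gripper_force: 45.0
```

{"fn": "move_arm", "kwargs": {
  "increments": [
    [[-1,0,0,0,0,0,0],[-1,0,0,0,0,0,0],[-1,0,0,0,0,0,0],[0,0,0,0,0,0,0],[0,0,0,0,0,0,0]]
  ]
}}

```text
time_s: 4.8
tcp_pos: [0.5368, -0.0372, 0.0716]
eef_rot: [-0.002, 0.684, 0.73, 0.002]
wrist_force: [-2.4, 12.3, 11.4]
finger_gap: 0.025
gripper_force: 45.0
```

{"fn": "move_arm", "kwargs": {
  "increments": [
    [[1,0,0,0,0,0,0.3],[1,0,0,0,0,0,0.6],[1,0,0,0,0,0,0.6],[0,0,0,0,0,0,0.6],[0,0,0,0,0,0,0.6],[0,0,-25,0,0,0,0.6],[0,0,-35,0,0,0,1],[0,0,-35,0,0,0,1],[0,0,-35,0,0,0,1],[0,0,0,0,0,0,1],[0,0,0,0,0,0,1]]
  ]
}}

```text
time_s: 5.72
tcp_pos: [0.5371, -0.0397, 0.2023]
eef_rot: [0.001, 0.685, 0.728, 0.002]
wrist_force: [0.1, 0.1, -0.6]
finger_gap: 0.0827
gripper_force: 0.0
```

```bash
python3 - <<'E'
from h import *
def rect(P2):
    r=cv2.minAreaRect((P2*1000).astype(np.float32)); return np.round(r[0],1),np.round(r[1],1),round(r[2],2)
for n in("wrist","top"):
    c=cap(n); P=cloud(c); z=P[...,2]
    for nm,h,p in(("grip",.105,vise(0,-110,106)),("block",.102,vise(0,42,102))):
        m=(abs(z-h)<.006)&(np.hypot(P[...,0]-p[0],P[...,1]-p[1])<.06)
        k=cv2.morphologyEx(m.astype(np.uint8),cv2.MORPH_OPEN,np.ones((3,3)))>0
        print(n,nm,k.sum(),"exp",p.round(4), rect(P[k][:,:2]) if k.sum() else None)
s=state();print(s["tcp_pos"],s["finger_gap"]);plan(vise(0,42,150),6)
E
```

```text
wrist grip 516 exp [ 0.5369 -0.039   0.106 ] (array([536.8, -39.5]), array([23.3, 23.2]), 4.66)
wrist block 4607 exp [0.5274 0.1127 0.102 ] (array([525.9, 112.2]), array([60.4, 45.8]), 3.73)
top grip 0 exp [ 0.5369 -0.039   0.106 ] None
top block 353 exp [0.5274 0.1127 0.102 ] (array([526.6, 113.7]), array([61.2, 45.5]), 4.26)
[ 0.53518877 -0.03939375  0.1997283 ] 0.08722299559199961
[25.4, 0.3, 8.3] [-0.01, -0.0, -0.01]
same x 6
```

{"fn": "move_arm", "kwargs": {
  "increments": [
    [[38,0.2,5,0,0,0,1],[38,0.2,5,0,0,0,1],[38,0.2,5,0,0,0,1],[38,0.2,5,0,0,0,1],[0,0,10,0,0,0,1],[0,0,30,0,0,0,1],[0,0,30,0,0,0,1],[0,0,30,0,0,0,1],[0,0,29,0,0,0,1],[0,0,0,0,0,0,0.3],[0,0,0,0,0,0,0.3],[0,0,0,0,0,0,0.3],[0,0,0,0,0,0,0.3],[0,0,0,0,0,0,0.3],[0,0,0,0,0,0,0.3]]
  ],
  "newtons": 25
}}

```text
time_s: 7.07
tcp_pos: [0.5283, 0.1125, 0.0531]
eef_rot: [0.001, 0.685, 0.729, 0.001]
wrist_force: [-0.7, -0.7, 4.8]
finger_gap: 0.0601
gripper_force: 25.0
```

{"fn": "move_arm", "kwargs": {
  "increments": [
    [[0,0,-10,0,0,0,0.3],[0,0,-30,0,0,0,0.3],[0,0,-30,0,0,0,0.3],[0,0,-30,0,0,0,0.3],[-20,-1,-5,0,0,0,0.3],[-36,-1.7,0,0,0,0,0.3],[-36,-1.7,0,0,0,0,0.3],[-36,-1.7,0,0,0,0,0.3],[-36,-1.7,0,0,0,0,0.3],[-36,-1.7,0,0,0,0,0.3],[-36,-1.7,0,0,0,0,0.3],[-36,-1.7,0,0,0,0,0.3],[-36,-1.7,0,0,0,0,0.3],[-36,-1.7,0,0,0,0,0.3],[-30,-1.4,0,0,0,0,0.3],[-15,-1,0,0,0,0,0.3],[0,0,0,0,0,0,0.3],[0,0,0,0,0,0,0.3]]
  ]
}}

```text
time_s: 8.57
tcp_pos: [0.5324, -0.2776, 0.1573]
eef_rot: [0.0, 0.686, 0.728, 0.0]
wrist_force: [-0.0, 1.1, -1.2]
finger_gap: 0.0602
gripper_force: 25.0
```

```bash
python3 - <<'E'
from h import *
for i in range(4): print(state()["tcp_pos"],state()["time_s"]); 
c=cap("wrist");P=cloud(c);z=P[...,2];b=state()["tcp_pos"]
for lo,hi in((.14,.26),):
    # block top: under TCP
    m=(np.hypot(P[...,0]-b[0],P[...,1]-b[1])<.035)&(z>.1); print(m.sum(),np.median(P[m],0),np.percentile(z[m],[5,50,95]))
s=state(); print(s["finger_gap"],s["gripper_force"]); plan([.5333,-.2764,.060],6)
E
```

```text
[ 0.53236365 -0.2776042   0.15730902] 8.5667
[ 0.53236365 -0.2776042   0.15730902] 8.5667
[ 0.53236365 -0.2776042   0.15730902] 8.5667
[ 0.53236365 -0.2776042   0.15730902] 8.5667
35397 [ 0.53186685 -0.25535291  0.25228825] [0.17138598 0.25228825 0.27678343]
0.059697879892930295 24.98048923909664
[-0.1, 0.1, 16.2] [0.0, -0.01, -0.01]
same x 6
```

{"fn": "move_arm", "kwargs": {
  "increments": [
    [[0,0,30,0,0,0,0.3],[0,0,30,0,0,0,0.3],[0,0,30,0,0,0,0.3],[0,0,24,0,0,0,0.3],[0,0,10,0,0,0,0.3],[0,0,3,0,0,0,0.3],[0,0,1,0,0,0,0.3],[0,0,0.5,0,0,0,0.3],[0,0,0,0,0,0,0.3]]
  ]
}}

```text
time_s: 9.37
tcp_pos: [0.5336, -0.2764, 0.029]
eef_rot: [0.001, 0.685, 0.729, 0.0]
wrist_force: [0.0, 0.3, -1.3]
finger_gap: 0.0602
gripper_force: 25.0
```

Not in contact yet. I'll ease down a little further.

{"fn": "move_arm", "kwargs": {
  "increments": [
    [[0,0,0.6,0,0,0,0.3],[0,0,0.6,0,0,0,0.3],[0,0,0,0,0,0,0.3],[0,0,0,0,0,0,0.3]]
  ]
}}

```text
time_s: 9.7
tcp_pos: [0.5337, -0.2767, 0.0287]
eef_rot: [0.0, 0.685, 0.729, 0.001]
wrist_force: [-1.3, 2.2, 10.3]
finger_gap: 0.0597
gripper_force: 25.0
```

{"fn": "move_arm", "kwargs": {
  "increments": [
    [[0,0,-0.4,0,0,0,0.75],[0,0,0,0,0,0,0.85],[0,0,0,0,0,0,1],[0,0,0,0,0,0,1],[0,0,0,0,0,0,1],[0,0,-15,0,0,0,1],[0,0,-35,0,0,0,1],[0,0,-38,0,0,0,1],[0,0,-38,0,0,0,1],[0,0,-38,0,0,0,1],[20,1,-25,0,0,0,0.7],[40,2,0,0,0,0,0.7],[40,2,0,0,0,0,0.7],[40,2,0,0,0,0,0.7],[40,2,0,0,0,0,0.7],[40,2,0,0,0,0,0.7],[40,2,0,0,0,0,0.7],[40,2,0,0,0,0,0.7],[20,1,0,0,0,0,0.45],[0,0,0,0,0,0,0.45]]
  ]
}}

```text
time_s: 11.37
tcp_pos: [0.5285, 0.0496, 0.216]
eef_rot: [-0.001, 0.682, 0.732, 0.0]
wrist_force: [0.2, 0.2, -0.2]
finger_gap: 0.0514
gripper_force: 0.0
```

```bash
python3 - <<'E'
from h import *
def rect(P2):
    r=cv2.minAreaRect((P2*1000).astype(np.float32)); return np.round(r[0],1),np.round(r[1],1),round(r[2],2)
c=cap("top");P=cloud(c);z=P[...,2]
m=(abs(z-.078)<.006)&(np.hypot(P[...,0]-.533,P[...,1]+.277)<.07); print("block",m.sum(),rect(P[m][:,:2]),np.median(z[m]))
c=cap("wrist"); print(state()["tcp_pos"]); uv=proj(c,vise(0,94,60)).ravel(); print(uv)
u,v=uv.astype(int); a=c["image"][max(0,v-50):v+50,max(0,u-70):u+70]
cv2.imwrite("pics/w2.png",cv2.resize(a,None,fx=5.5,fy=5.5,interpolation=cv2.INTER_CUBIC)[...,::-1]); print(max(0,u-70),max(0,v-50))
E
```

```text
block 346 (array([ 533.3, -275.1]), array([61. , 48.2]), 3.93) 0.07742872441216209
[0.52879812 0.04377373 0.21624353]
[280.66244519  85.12976751]
210 35
```

View pics/w2.png

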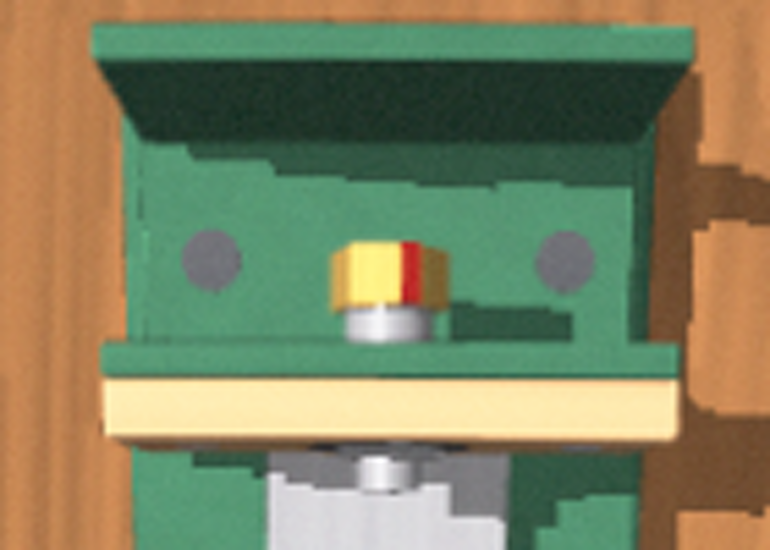

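The block stands upright in the middle of the board, at (533,-275) with its top at z 77 mm. In this crop the head spans columns 331–449. The red corner line is at about 411, towards vise +x, and the other corner is at about 351, so the bolt angle is about +20°. I'll measure it more precisely.

```bash
cat > b.py <<'E'
from h import *
c=cap("wrist"); I=c["image"].astype(int); hsv=cv2.cvtColor(c["image"],cv2.COLOR_RGB2HSV); H,S,V=cv2.split(hsv)
uv=proj(c,vise(0,94,60)).ravel(); box=np.zeros(H.shape,bool); u,v=uv.astype(int); box[max(0,v-35):v+35,max(0,u-35):u+35]=True
def invise(p): a=np.radians(YAW); d=p[:,:2]-VC; return np.c_[d[:,0]*np.cos(a)+d[:,1]*np.sin(a),-d[:,0]*np.sin(a)+d[:,1]*np.cos(a)]*1000
def red(): return box&((H<8)|(H>172))&(S>170)&(V>60)
r=red(); head=box&(((H>15)&(H<35)&(S>90)&(V>60))|r)
n,l,st,ce=cv2.connectedComponentsWithStats(head.astype(np.uint8)); i=1+np.argmax(st[1:,4]); head=l==i; r&=head
wr=np.where(r); pr=np.c_[wr[1],wr[0]].astype(float)
hs=np.where(head); ph=np.c_[hs[1],hs[0]].astype(float)
print("head bbox",st[i],"red n",len(pr),"cen",pr.mean(0), "cam",invise(c["T"][:3,3][None]),c["T"][2,3])
th=0.35
for _ in range(3):
    m=invise(plane(c,pr.mean(0)[None],.060+.011*np.cos(th))).ravel(); th=np.arcsin(np.clip(m[0]/11,-1,1))
print("mark vise xy",m,"deg (x0=0)",np.degrees(th))
# side extents: rows through the head; corner at th-120 and th+60 are outermost
e=[]
for row in np.unique(ph[:,1]):
    q=ph[ph[:,1]==row,0]; e.append((row,q.min()-.5,q.max()+.5))
e=np.array(e); e=e[1:-1]; L=np.median(e[:,1]);Rr=np.median(e[:,2]); vm=np.median(e[:,0])
for t in np.radians([14,18,20,22,26]):
    zl,zr=.060+.011*np.cos(t-2*np.pi/3),.060+.011*np.cos(t+np.pi/3)
    xl=invise(plane(c,[[L,vm]],zl))[0,0]; xr=invise(plane(c,[[Rr,vm]],zr))[0,0]
    x0=((xl-11*np.sin(t-2*np.pi/3))+(xr-11*np.sin(t+np.pi/3)))/2
    xm=invise(plane(c,pr.mean(0)[None],.060+.011*np.cos(t)))[0,0]
    print(np.degrees(t).round(1),"xl,xr",xl.round(2),xr.round(2),"x0",x0.round(2),"th from mark",np.degrees(np.arcsin(np.clip((xm-x0)/11,-1,1))).round(1))
P=cloud(c); q=P[head]; iv=invise(q); print("depth: y range",np.percentile(iv[:,1],[3,50,97]).round(1),"z",np.percentile(q[:,2],[5,50,95]).round(4))
web=(abs(P[...,2]-.084)<.005); iw=invise(P[web]); iw=iw[(iw[:,1]>60)&(iw[:,1]<135)]; print("web x",np.percentile(iw[:,0],[.5,99.5]).round(1),"rear",np.percentile(iw[iw[:,1]>110,1],[2,98]).round(1),"front",np.percentile(iw[iw[:,1]<95,1],[2,98]).round(1))
E
python3 b.py; python3 -c "
from h import *
print(state()['tcp_pos']);plan(vise(0,98,180),4)"
```

```text
head bbox [270  76  16  13 170] red n 31 cen [283.96774194  81.32258065] cam [[-3.17199239 46.74386638]] 0.3770964989830907
mark vise xy [ 3.47858995 93.43468435] deg (x0=0) 18.43541287733465
14.0 xl,xr -10.87 5.16 x0 -2.85 th from mark 35.1
18.0 xl,xr -10.85 5.18 x0 -2.83 th from mark 35.0
20.0 xl,xr -10.84 5.19 x0 -2.82 th from mark 35.0
22.0 xl,xr -10.83 5.2 x0 -2.81 th from mark 34.9
26.0 xl,xr -10.81 5.22 x0 -2.79 th from mark 34.8
depth: y range [ 88.6  93.5 103.8] z [0.0576 0.0678 0.0701]
web x [-49.5  48.9] rear [124.7 129.5] front [65.1 80.4]
[0.52881981 0.04237669 0.21626253]
[31.6, 0.7, 9.0] [-0.0, 0.01, -0.03]
same x 4
```

{"fn": "move_arm", "kwargs": {
  "increments": [
    [[16,0.5,35,0,0,0,0.45],[16,0.5,35,0,0,0,0.45],[16,0.5,35,0,0,0,0.45],[0,0,0,0,0,0,0.45],[0,0,0,0,0,0,0.45]]
  ]
}}

```text
time_s: 11.93
tcp_pos: [0.5265, 0.0895, 0.1106]
eef_rot: [-0.0, 0.685, 0.728, -0.002]
wrist_force: [0.2, 0.3, 0.8]
finger_gap: 0.0397
gripper_force: 0.0
```

```bash
sed -i 's/(V>60))|r)/(V>40)\&(I[...,1]>I[...,0]*.5)\&(I[...,0]>I[...,1]))|r)/' b.py; cat >> b.py <<'E'
a=c["image"][max(0,v-50):v+50,max(0,u-70):u+70]
a=np.hstack([a,a*head[max(0,v-50):v+50,max(0,u-70):u+70,None]])
cv2.imwrite("pics/w3.png",cv2.resize(a,None,fx=2.85,fy=5.5,interpolation=cv2.INTER_NEAREST)[...,::-1]); print(max(0,u-70),max(0,v-50))
for row in range(v-8,v+4,3): print(row,[tuple(int(k) for k in I[row,j]) for j in range(u-26,u+27,2)])
E
python3 b.py
```

```text
head bbox [266 121  31  16 441] red n 81 cen [285.96296296 128.40740741] cam [[-1.80820972 92.75764309]] 0.27128802444957933
mark vise xy [ 3.38375942 93.99026724] deg (x0=0) 17.91552739639551
14.0 xl,xr -10.64 10.08 x0 -0.28 th from mark 19.4
18.0 xl,xr -10.61 10.13 x0 -0.24 th from mark 19.2
20.0 xl,xr -10.59 10.15 x0 -0.22 th from mark 19.1
22.0 xl,xr -10.57 10.17 x0 -0.2 th from mark 19.1
26.0 xl,xr -10.54 10.21 x0 -0.17 th from mark 18.9
depth: y range [nan nan nan] z [nan nan nan]
web x [-49.4  48.8] rear [124.7 130.8] front [65.  80.6]
210 78
120 [(84, 148, 113), (89, 153, 118), (83, 145, 111), (88, 151, 117), (83, 146, 113), (82, 146, 111), (83, 145, 112), (84, 148, 112), (85, 147, 112), (88, 147, 113), (87, 151, 114), (89, 150, 115), (89, 149, 114), (88, 148, 114), (89, 148, 111), (88, 147, 112), (87, 148, 113), (88, 148, 114), (83, 145, 113), (86, 147, 113), (85, 149, 114), (85, 149, 115), (84, 149, 115), (85, 151, 113), (84, 148, 113), (83, 147, 113), (82, 150, 112)]
123 [(84, 148, 114), (83, 146, 112), (84, 146, 114), (87, 151, 117), (84, 147, 113), (85, 142, 107), (209, 
[... 494 characters left out ...]
0), (254, 239, 131), (254, 242, 133), (254, 237, 129), (253, 236, 126), (252, 226, 121), (187, 46, 43), (184, 42, 38), (177, 58, 44), (118, 96, 46), (119, 95, 51), (119, 95, 47), (106, 123, 85), (82, 146, 111), (81, 148, 113), (86, 150, 114), (84, 148, 115), (85, 151, 115)]
129 [(82, 146, 113), (81, 144, 110), (87, 149, 116), (82, 146, 112), (86, 149, 115), (85, 143, 107), (209, 168, 86), (210, 168, 87), (249, 222, 115), (253, 236, 127), (254, 238, 128), (254, 241, 132), (254, 236, 129), (253, 235, 126), (252, 226, 122), (185, 45, 40), (184, 42, 39), (178, 60, 44), (122, 98, 51), (114, 90, 46), (120, 97, 49), (95, 88, 56), (49, 85, 64), (50, 84, 68), (45, 80, 64), (51, 85, 67), (50, 84, 67)]
```

View pics/w3.png

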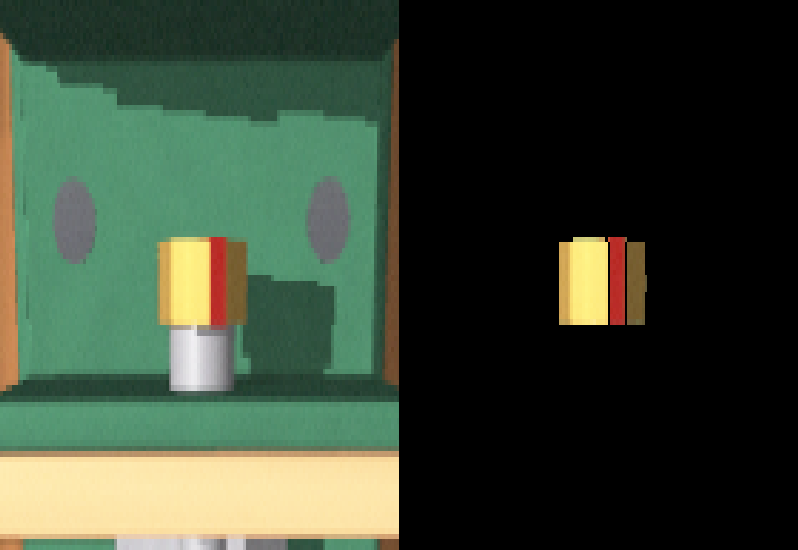

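The closer view shows the head at crop columns 159–247 with the red line at about 218. The bolt angle is about +19°, and its axis is at vise x ≈ 0. I'll lean the tool +19° about vise y.

```bash
python3 - <<'E'
from h import *
s=state(); print(s["tcp_pos"],s["finger_gap"],s["joint_pos"].round(2)); plan(vise(16.5,98,118),6,lean=19)
E
```

```text
[0.52807362 0.08905386 0.11224047] 0.039561579317880506 [-0.62  0.41  0.42  2.01 -0.24  0.77 -0.  ]
[13.3, 2.8, -1.0] [3.17, 0.01, -0.04]
[13.3, 2.8, -1.1] [3.17, 0.01, -0.04]
[13.3, 2.7, -1.3] [3.17, 0.01, -0.04]
[13.3, 2.7, -1.4] [3.17, 0.01, -0.04]
[13.3, 2.6, -1.6] [3.17, 0.01, -0.04]
[13.3, 2.5, -1.7] [3.17, 0.01, -0.04]
```

{"fn": "move_arm", "kwargs": {
  "increments": [
    [[0,0,-20,0,0,0,0.43],[13.3,3,-1,3.17,0,0,0.43],[13.3,3,-1,3.17,0,0,0.43],[13.3,3,-1,3.17,0,0,0.43],[13.3,3,-1,3.17,0,0,0.43],[13.3,3,-1,3.17,0,0,0.43],[13.3,3,-1,3.17,0,0,0.43],[0,0,0,0,0,0,0.43],[0,0,0,0,0,0,0.43],[0,0,0,0,0,0,0.43]]
  ]
}}

```text
time_s: 12.82
tcp_pos: [0.542, 0.17, 0.1364]
eef_rot: [-0.112, 0.677, 0.718, -0.119]
wrist_force: [-0.6, -0.1, 0.1]
finger_gap: 0.038
gripper_force: 0.0
```

```bash
cat > q.py <<'E'
from h import *
import sys
D=float(sys.argv[1])
L=19; a=np.radians(L); d=np.array([-np.sin(a),0,-np.cos(a)])
t=np.array([-.1,98,60])+(19-D)*d
c=cap("wrist"); s=state(); print(s["tcp_pos"].round(4),vise(*t).round(4),s["joint_pos"].round(2)); plan(vise(*t),1,lean=L)
I=c["image"].astype(int); hsv=cv2.cvtColor(c["image"],cv2.COLOR_RGB2HSV);H,S,V=cv2.split(hsv)
r=((H<8)|(H>172))&(S>170)&(V>60); th=np.radians(L); e=proj(c,vise(11*np.sin(th),94,60+11*np.cos(th))).ravel()
vv,uu=np.where(r); k=np.hypot(uu-e[0],vv-e[1])<15; print("mark exp",e,"seen",k.sum(),uu[k].mean(),vv[k].mean())
ex=plane(c,[[uu[k].mean(),vv[k].mean()]],.060+.011*np.cos(th))[0]; print("mark world err mm",(ex-vise(11*np.sin(th),94,60+11*np.cos(th)))*1000)
E
python3 q.py 60
```

```text
[0.5416 0.1701 0.1363] [0.5371 0.1694 0.0988] [-0.62  0.6   0.38  1.67 -0.3   1.25 -0.07]
[-0.4, 7.8, 36.9] [0.13, -0.05, -0.21]
same x 1
mark exp [285.98694708 229.59455554] seen 54 286.44444444444446 227.72222222222223
mark world err mm [ 2.77849378e-01  1.67223956e+00 -1.38777878e-14]
```

{"fn": "move_arm", "kwargs": {
  "increments": [
    [[0,4,18,0,0,-0.2,0.43],[-0.4,3.8,19,0.1,0,0,0.43],[0,0,0,0,0,0,0.43],[0,0,0,0,0,0,0.43],[0,0,0,0,0,0,0.43]]
  ]
}}

```text
time_s: 13.28
tcp_pos: [0.537, 0.171, 0.0986]
eef_rot: [-0.114, 0.675, 0.719, -0.12]
wrist_force: [-0.1, -0.3, -0.8]
finger_gap: 0.038
gripper_force: 0.0
```

```bash
python3 q.py 0
```

```text
[0.5372 0.1711 0.0987] [0.5176 0.1682 0.042 ] [-0.62  0.64  0.37  1.7  -0.31  1.18 -0.05]
[-1.7, -0.3, 60.0] [-0.0, -0.05, 0.1]
same x 1
mark exp [276.89407525 248.69330829] seen 69 277.463768115942 245.91304347826087
mark world err mm [ 2.80428714e-01  2.15478548e+00 -1.38777878e-14]
```

{"fn": "move_arm", "kwargs": {
  "increments": [
    [[-0.5,0,15,0,0,0,0.43],[0,0,15,0,0,0,0.43],[0,0,10,0,0,0,0.43],[0,0,10,0,0,0,0.43],[0,0,10,0,0,0,0.43],[0,0,0,0,0,0,0.43],[0,0,0,0,0,0,0.43],[0,0,0,0,0,0,0.43]]
  ],
  "newtons": 3
}}

```text
time_s: 14.0
tcp_pos: [0.5174, 0.1699, 0.041]
eef_rot: [-0.114, 0.674, 0.72, -0.12]
wrist_force: [0.1, 0.3, 0.5]
finger_gap: 0.0379
gripper_force: 0.0
```

```bash
sed -i 's/^I=c\["im/save(c,"w4");I=c["im/' q.py; python3 q.py 0
```

```text
[0.5176 0.1699 0.0411] [0.5176 0.1682 0.042 ] [-0.61  0.7   0.34  1.77 -0.34  1.07 -0.03]
[-1.7, -0.4, -0.8] [-0.05, -0.04, 0.13]
same x 1
mark exp [276.20408462 295.85165166] seen 136 276.5 292.1617647058824
mark world err mm [0.01950285 2.11604141 0.        ]
```

View pics/w4.png

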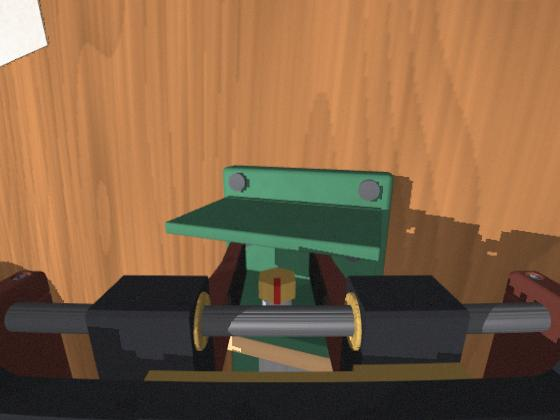

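The head is at (277,287), midway between the fingers, with its red line at 276.5 in its middle, so the lean matches the bolt angle. I'll close gently first.

{"fn": "move_arm", "kwargs": {
  "increments": [
    [[-1.7,0,0,0,0,0,0.43],[0,0,0,0,0,0,0.35],[0,0,0,0,0,0,0.3],[0,0,0,0,0,0,0.26],[0,0,0,0,0,0,0.24],[0,0,0,0,0,0,0.22],[0,0,0,0,0,0,0.2],[0,0,0,0,0,0,0.18],[0,0,0,0,0,0,0.16],[0,0,0,0,0,0,0.14],[0,0,0,0,0,0,0.1],[0,0,0,0,0,0,0.1]]
  ],
  "newtons": 3
}}

```text
time_s: 15.05
tcp_pos: [0.5171, 0.1681, 0.0406]
eef_rot: [-0.114, 0.674, 0.72, -0.121]
wrist_force: [0.5, 0.1, -1.4]
finger_gap: 0.0188
gripper_force: 3.0
```

```bash
python3 q.py 0; python3 -c "
from h import *
s=state();print(s['finger_gap'],s['wrist_force'],s['wrist_torque'])"
```

```text
[0.5171 0.1682 0.0406] [0.5176 0.1682 0.042 ] [-0.61  0.7   0.34  1.77 -0.34  1.06 -0.02]
[-0.0, 0.0, -1.5] [-0.11, -0.03, 0.14]
same x 1
mark exp [276.75197671 293.41869806] seen 153 277.11764705882354 290.08496732026146
mark world err mm [ 6.72806489e-02  1.90682055e+00 -1.38777878e-14]
0.019008704170977806 [ 0.44972245 -0.23661188 -0.11700894] [-0.01361871 -0.4127317  -0.027918  ]
```

The gap is 19 mm, so the pads sit flat on the flats, and the mark hasn't moved. Now I'll firm up the grip.

{"fn": "move_arm", "kwargs": {
  "increments": [
    [[0,0,0,0,0,0,0.05],[0,0,0,0,0,0,0],[0,0,0,0,0,0,0]]
  ],
  "newtons": 15
}}

```text
time_s: 15.35
tcp_pos: [0.5171, 0.1681, 0.0406]
eef_rot: [-0.114, 0.674, 0.72, -0.121]
wrist_force: [1.0, 0.6, -0.5]
finger_gap: 0.019
gripper_force: 15.0
```

{"fn": "move_arm", "kwargs": {
  "increments": [
    [[0,0,0,0,0,0,0],[0,0,0,0,0,0,0],[0,0,0,0,0,0,0],[0,0,0,0,0,0,0],[0,0,0,0,0,0,0],[0,0,0,0,0,0,0]]
  ],
  "newtons": 40
}}

```text
time_s: 15.85
tcp_pos: [0.5171, 0.1681, 0.0406]
eef_rot: [-0.114, 0.674, 0.72, -0.121]
wrist_force: [0.7, 0.5, -1.6]
finger_gap: 0.019
gripper_force: 40.0
```

```bash
python3 q.py 0; python3 - <<'E'
from h import *
s=state();print(s['finger_gap'],s['gripper_force'],s['wrist_force'],s['wrist_torque'])
c=cap("top");P=cloud(c);z=P[...,2]
m=(abs(z-.078)<.006)&(np.hypot(P[...,0]-.533,P[...,1]+.277)<.07); print("block",m.sum(),np.median(P[m],0))
m=(abs(z-.104)<.005)&(np.hypot(P[...,0]-.537,P[...,1]+.039)<.025); print("grip",m.sum(),np.median(P[m],0) if m.any() else 0)
E
```

```text
[0.5171 0.1682 0.0406] [0.5176 0.1682 0.042 ] [-0.61  0.7   0.34  1.77 -0.34  1.06 -0.02]
[0.0, -0.0, -1.5] [-0.1, -0.03, 0.14]
same x 1
mark exp [276.73912134 293.38686843] seen 153 277.11764705882354 290.01960784313724
mark world err mm [ 7.28226231e-02  1.92678479e+00 -1.38777878e-14]
0.01840628549679728 39.99993469566107 [ 2.39299546  0.60798063 -1.01047679] [ 0.07108349 -0.58961112 -0.00910873]
block 352 [ 0.53264894 -0.27430895  0.07727206]
grip 61 [ 0.53642578 -0.03717218  0.10475478]
```

```bash
python3 -c "
from rig import job
print(job.hand_in())"
```

```text
the job is handed in; nothing more can be done
None
```

The job is handed in at about 16 s: the jaw is fully open, the block stands upright in the middle of the cork board, and the gripper is holding the bolt head on its two side flats at 40 N with no visible turn of the red mark; the pen jar, paint box and gouge were not touched.

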